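Spin check of a leaded-glass lamp shade on the bench turntable

ROBOT

A 7-joint arm with a two-finger parallel gripper is mounted at the origin on the work surface. World frame = base frame: x ahead of the robot, y to its left, z up, the work surface at z = 0. Lengths are in m, angles in rad, forces in N, time in s.
With the tool pointing down it reaches from about 0.425 to 0.825 m from the base axis. Payload 3.6 kg.
Tool frame: the origin (TCP) lies between the finger pads, 19 mm behind the fingertips; this is the grasp point; z points along the fingers, y is the line along which they close (so a half turn about z gives the same grasp; the last joint's range is limited). The gripper opens to 85 mm and grips with 20 to 120 N. Pads are 22 mm wide; open, the fingers measure 114 mm over their backs; the gripper's body (76 mm by 85 mm) begins 54 mm behind the grasp point. The pads swing forward as they close: fully open they stand 13 mm farther back than shut.
Start: joints at [-1.26, 0.615, -0.013, 1.423, 0.008, 1.103, -0.04], TCP at [0.215, 0.613, 0.25] pointing down, gripper open.
Joint ranges: [-3.12, 3.12], [-0.3, 2.06], [-1.34, 1.32], [0.26, 2.42], [-1.36, 4.5], [0.01, 1.98], [-2.84, 2.84]. Speed limits (rad/s): [2.79, 2.79, 3.14, 3.14, 3.14, 3.14, 3.14].

INTERFACE

Orientations are given as a rotation vector (axis times angle).
In Python, from plant import get_obs, get_image, camera_params, hand_in gives the robot as it stands.
- The arm moves only by the tool carry_out, never from a script. Its argument "rows" is a list of rows, each a list of 3 entries, a list of its own where there are three numbers: the shift along the tool's x, y, z as a fraction of full scale, then the turn, a rotation vector about the tool's x, y, z as a fraction of full scale, then the opening, from -1 (shut) to 1 (fully open). A call has 1 to 12 rows; each row is the pose to reach, as a shift and turn from the pose commanded when the call began, along the tool's axes at that moment; what a row does not reach only later rows make up. Full scale, the value 1, is 250 mm for a shift and 2 rad for a turn. A row lasts 1/12 s, in which the tool goes at most 41.7 mm and 7.16 degrees, less where a joint would pass 70% of its speed; a pose out of reach is approached as far as the arm can. A call with a number of a shift or a turn outside -1 to 1 is refused whole. A call with a gripper value outside its range is refused whole. The fingers move at their own pace and stop on an object; "squeeze" is the grip in N (left out, the last holds). Time passes only in rows, so rows that repeat a pose let the fingers close. It gives the time, the measured TCP pose, the force, the opening and the grip force at its end, in the units of the state.
- get_obs(): the state, without advancing time (a new reading comes with each control period).
- get_image(name): name is "scene" or "side" or "wrist"; returns (picture, depth): 420x560x3 uint8, red, green, blue; 420x560 float32, m along the optical axis (not along the pixel's ray), 0 where there is no reading.
- camera_params(name): a dict with "fx", "fy", "cx", "cy" (pixels), "R" (3x3) and "t" (3): a world point X has camera coordinates R X + t. Camera axes: x right, y down, z forward; pixel columns grow to the right and rows downward; lengths in m; the calibration is good to about 2 mm. A picture is of the moment at which its call begins: read the wrist's pose just before it. camera_params takes no time and is no camera call; for the wrist camera it gives the pose at the moment of the call.
- hand_in(): hands the job in; it is judged then, once.
The state is a dict: "time_s": time; "joint_pos": joint angles; "qd": joint speeds; "joint_efforts": joint torques, N m; "ee_pos": TCP position; "tcp_rot": TCP orientation; "wrist_force": force on the tool from outside, world axes, zero at the start; "wrist_torque": the same for the moment, N m; "width": finger opening in m; "finger_force": force on a finger pad.
Only numpy, scipy, OpenCV 4.12 (cv2) and the standard library are available. Lean on these libraries where they do the work, as an engineer would, in place of code of your own. Each camera call takes 0.05 s, during which the arm holds its last target. There are 200 camera calls.

TASK

See how the little stained-glass shade runs: with the red peg, set the turntable turning, either way, at about one turn in six seconds (never faster than one in three), then let go of it and let it coast. The shade only stands loose on it, so for the next ten seconds keep your hand right over the peg, going round with it without touching anything, ready to catch; then take hold of the peg while it is still turning, bring it to a standstill and let go. Do not touch the shade, and leave everything else on the bench where it is.

Things in the scene. Friction and masses are not known exactly. Their poses are not given: they have to be found in the camera images.
- turntable: bench turntable: fixed green cast foot, 190 mm across, carrying a round aluminium wheel head of 300 mm diameter. Origin: centre of the foot's underside, on the bench, on the upright axis about which the wheel turns. The wheel's top face is 75 mm above the bench; a cork pad 140 mm across and 3 mm thick lies on its middle
- wheel (a joint): angle of the wheel head in the foot, rad, growing anticlockwise seen from above; turns either way without end. Wheel 2.4 kg (hidden: 1.6 to 4.8 kg), inertia about 0.028 kg m2; ball-race drag about 0.001 N m plus 0.0008 N m per rad/s, so that from a turn in six seconds it loses about a third of its speed in 6 s (a light wheel more, a heavy one less)
- peg: the turntable's red round hand peg, 22 mm diameter, 55 mm tall, standing on the wheel 130 mm from the turntable's axis and going round with it; it is a spinner that also turns freely on its own pin. Origin: centre of the peg's foot, on the wheel's top face (75 mm above the bench); z is up along the peg; its x and y axes mean nothing
- peg_top (a point): centre of the peg's flat top, 130 mm above the bench. Fingers of an open hand that is centred over it may reach down on both sides of the peg or stay above it
- shade: eight-sided leaded-glass cone shade, amber and pale green panels, one dark green, over a blue band, brass cap; 120 mm across at the bottom, 52 mm at the cap, 95 mm tall, 350 g, standing loose on the cork about the middle of the wheel (its top is 173 mm above the bench). Origin: centre of its bottom
- bulb: spare energy-saving bulb standing upright on a slate disc on the left, 52 mm wide, 107 mm tall; bystander. Origin: its foot
- flux_jar: green jar with white lid, 60 mm diameter, 65 mm tall, on the right; bystander. Origin: centre of its underside
- solder_reel: white reel of solder, 64 mm diameter, 50 mm tall, on the right; bystander. Origin: centre of its underside
- brush_can: ribbed steel can with brushes, 100 mm diameter, 120 mm tall, 190 mm with the brushes, on the right; bystander. Origin: centre of its underside

How it is judged:
By the outcome, as a careful person would: the job done as asked, in the order asked, and still so for the second after the job is handed in, with the robot touching nothing.
It also fails if it takes over 64 s, if anything falls off the work surface, if the arm or the gripper's body presses on something with over 40 N, if the wrist force passes 120 N, or if a joint passes its speed limit or range.

## Working session

There is one attempt and no reset: what is moved stays moved. The work goes in short steps, Python scripts to look and compute and a tool call to move; the robot and the scene stay as the last step left them, time stands still between calls to the robot, and variables do not carry over. Pictures are saved under pics/ and viewed, at most 10 in all, crops included, and the job is handed in when it is done.

Besides the shell and the picture viewer there is one more tool, called after "Request:" by a JSON object that holds its "op" and its "data", one argument or row to a line. carry_out: Moves the arm, as the interface text tells. Shift numbers are shares of 250 mm and turn numbers shares of 2 rad, none past 1 either way. Its arguments: {"type":"object","properties":{"rows":{"type":"array","items":{"type":"array"}},"squeeze":{"type":"number"}},"required":["rows"]}

```bash
ls; mkdir -p pics; python3 - <<'E'
from plant import *
import cv2
o=get_obs();print(o)
for n in("scene","side"):
    p,d=get_image(n);cv2.imwrite(f"pics/{n}0.png",p[:,:,::-1]);import numpy as np;np.save(f"pics/{n}0.npy",d)
    print(n,camera_params(n))
E
```

```text
pics
{'time_s': 0.0, 'joint_pos': array([-1.26049121,  0.61590794, -0.01261501,  1.424943  ,  0.0081168 ,
        1.10340124, -0.04036752]), 'qd': array([-1.43725829e-03,  2.93182029e-05,  2.09568569e-04,  1.63620846e-03,
       -9.07173270e-04, -1.23531923e-03, -1.18480966e-04]), 'joint_efforts': array([-5.92987317e-05, -4.69219029e+01,  2.58728676e-01, -1.71033329e+01,
        9.82385944e-03,  9.55682510e-03, -1.02053789e-06]), 'ee_pos': array([0.21456035, 0.61278631, 0.24883081]), 'tcp_rot': array([-0.52632665, -3.09679823,  0.00405323]), 'wrist_force': array([-0.27696812,  0.88023123, -0.76112054]), 'wrist_torque': array([-0.01318706, -0.03064461, -0.06642993]), 'finger_force': 0.0, 'width': 0.08553351388503354}
scene {'fx': 395.752716405166, 'fy': 395.752716405166, 'cx': 287.38246650104844, 'cy': 212.9485679840135, 'R': array([[-0.62845633,  0.77769509, -0.01526386],
       [ 0.59713812,  0.46978704, -0.65017398],
       [-0.49846635, -0.41772059, -0.75963203]]), 't': array([ 0.31247685, -0.26039278,  1.58547484])}
side {'fx': 408.3290333243225, 'fy': 408.3290333243225, 'cx': 267.7376331850791, 'cy': 209.7238882180687, 'R': array([[ 0.84519609, -0.53436265, -0.01000626],
       [-0.32563065, -0.50002019, -0.80246152],
       [ 0.42380213,  0.68149569, -0.59661997]]), 't': array([-0.41124044,  0.26978212,  1.0225047 ])}
```

View pics/scene0.png

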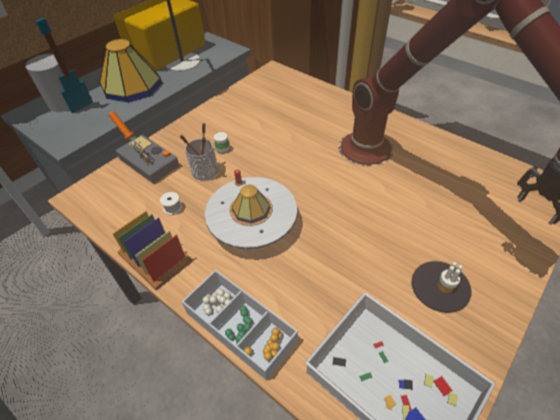

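View pics/side0.png

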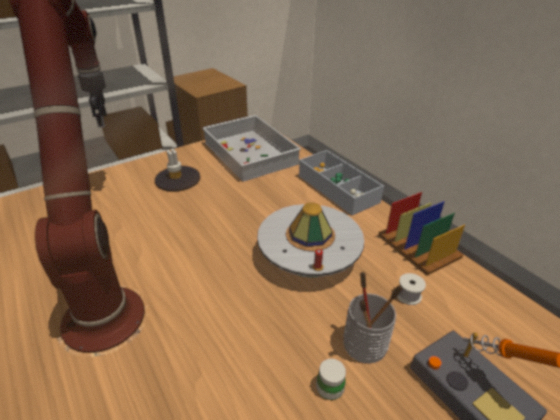

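```bash
cat > h.py <<'E'
import numpy as np, cv2
from plant import *
def cloud(n,d,c=None):
    c=c or camera_params(n); v,u=np.mgrid[:420,:560]
    P=np.dstack([(u-c['cx'])/c['fx']*d,(v-c['cy'])/c['fy']*d,d])
    return (P-c['t'])@c['R']
def peg(n,p,d,c=None):
    X=cloud(n,d,c); h=p.astype(int)
    m=(h[...,0]>90)&(h[...,1]<70)&(h[...,2]<70)&(d>0)&(X[...,2]>.085)&(X[...,2]<.14)&(np.hypot(X[...,0]-C[0],X[...,1]-C[1])<.17)
    return X[m]
C=np.array([.6,-.1])
E
python3 - <<'E'
from h import *
import h
from scipy.optimize import least_squares
for n in("scene","side"):
    p=cv2.imread(f"pics/{n}0.png")[:,:,::-1];d=np.load(f"pics/{n}0.npy");X=cloud(n,d)
    u,v=(251,218) if n=="scene" else (311,260)
    g=X[v,u];print(n,"seed",g)
    m=(d>0)&(abs(X[...,2]-.075)<.006)&(np.hypot(X[...,0]-g[0],X[...,1]-g[1])<.3)
    k,l,st,ce=cv2.connectedComponentsWithStats(m.astype(np.uint8)); 
    i=1+np.argmax(st[1:,4]); Q=X[l==i]
    hull=cv2.convexHull(Q[:,:2].astype(np.float32))[:,0]
    c,r=cv2.minEnclosingCircle(Q[:,:2].astype(np.float32))
    f=least_squares(lambda a:np.hypot(*(hull-a[:2]).T)-a[2],[*c,r],loss='soft_l1',f_scale=.002).x
    print(len(Q),Q[:,2].mean(),c,r,f)
    h.C=f[:2]
    P=peg(n,p,d);print("peg",len(P),P.mean(0),P.min(0),P.max(0))
    T=P[P[:,2]>.126];print("top",len(T),T.mean(0))
    m=(d>0)&(X[...,2]>.165)&(X[...,2]<.18)&(np.hypot(X[...,0]-f[0],X[...,1]-f[1])<.06)
    print("shadetop",X[m].mean(0))
    for nm,(lo,hi) in dict(tall=(.03,.25)).items():
        m=(d>0)&(X[...,2]>lo)&(X[...,2]<hi)&(np.hypot(X[...,0]-f[0],X[...,1]-f[1])<.40)&(np.hypot(X[...,0]-f[0],X[...,1]-f[1])>.165)
        k,l,st,ce=cv2.connectedComponentsWithStats(m.astype(np.uint8))
        for i in range(1,k):
            if st[i,4]>30:Q=X[l==i];print(st[i,4],Q.min(0).round(3),Q.max(0).round(3))
E
```

```text
scene seed [ 0.61126468 -0.05078751  0.10014167]
4019 0.07614126464295914 (0.5683586001396179, -0.09289398044347763) 0.15158428251743317 [ 0.56886788 -0.09305197  0.14987042]
peg 43 [ 0.51170417 -0.20157382  0.11012763] [ 0.50477368 -0.20844571  0.08567938] [ 0.51552893 -0.19687895  0.13147957]
top 6 [ 0.51175775 -0.20271514  0.12920574]
shadetop [ 0.57363233 -0.08773072  0.17056272]
1008 [ 0.44  -0.465  0.03 ] [ 0.546 -0.356  0.195]
99 [ 0.345 -0.448  0.03 ] [ 0.389 -0.417  0.07 ]
250 [ 0.66  -0.396  0.03 ] [ 0.724 -0.329  0.056]
2553 [ 0.798 -0.328  0.03 ] [ 0.927 -0.158  0.151]
1432 [ 0.798 -0.023  0.03 ] [0.931 0.233 0.076]
192 [ 0.816 -0.003  0.03 ] [0.884 0.052 0.044]
38 [0.818 0.101 0.03 ] [0.838 0.12  0.038]
92 [0.851 0.132 0.03 ] [0.886 0.162 0.042]
side seed [ 0.50921742 -0.17805529  0.07608789]
4413 0.07607139302437073 (0.5688015818595886, -0.09403365850448608) 0.1521996706724167 [ 0.56871164 -0.09377029  0.14998902]
peg 69 [ 0.50299192 -0.21179966  0.11295728] [ 0.49655816 -0.2183716   0.08501273] [ 0.51992546 -0.07490098  0.13181219]
top 20 [ 0.50308474 -0.21196739  0.12943224]
shadetop [ 0.56701643 -0.09445977  0.17047461]
1306 [ 0.796 -0.024  0.03 ] [0.933 0.232 0.075]
2817 [ 0.797 -0.328  0.03 ] [ 0.932 -0.157  0.15 ]
3168 [ 0.439 -0.462  0.03 ] [ 0.725 -0.33   0.193]
88 [ 0.348 -0.447  0.063] [ 0.384 -0.423  0.069]
```

Request:
{"op": "carry_out", "data": {
  "rows": [
    [[-0.914,-0.371,0],[0,0,0.617],1],
    [[-0.914,-0.371,0],[0,0,0.617],1],
    [[-0.914,-0.371,0],[0,0,0.617],1],
    [[-0.914,-0.371,0],[0,0,0.617],1],
    [[-0.914,-0.371,0],[0,0,0.617],1],
    [[-0.914,-0.371,0],[0,0,0.617],1],
    [[-0.914,-0.371,0],[0,0,0.617],1],
    [[-0.914,-0.371,0],[0,0,0.617],1],
    [[-0.914,-0.371,0],[0,0,0.617],1],
    [[-0.914,-0.371,0],[0,0,0.617],1],
    [[-0.914,-0.371,0],[0,0,0.617],1]
  ]
}}

```text
time_s: 1.02
ee_pos: [0.3993, 0.4503, 0.2493]
tcp_rot: [2.223, 2.219, -0.002]
wrist_force: [0.2, -0.8, -0.2]
width: 0.0853
finger_force: 0.0
```

Request:
{"op": "carry_out", "data": {
  "rows": [
    [[-1,0.432,0],[0,0,0],1],
    [[-1,0.432,0],[0,0,0],1],
    [[-1,0.432,0],[0,0,0],1],
    [[-1,0.432,0],[0,0,0],1],
    [[-1,0.432,0],[0,0,0],1],
    [[-1,0.432,0],[0,0,0],1],
    [[-1,0.432,0],[0,0,0],1]
  ]
}}

```text
time_s: 1.6
ee_pos: [0.5096, 0.1939, 0.2503]
tcp_rot: [2.223, 2.215, -0.002]
wrist_force: [0.2, -1.7, 1.4]
width: 0.0854
finger_force: 0.0
```

Request:
{"op": "carry_out", "data": {
  "rows": [
    [[-1,0,0],[0,0,0],1],
    [[-1,0,0],[0,0,0],1],
    [[-1,0,0],[0,0,0],1],
    [[-1,0,0],[0,0,0],1],
    [[-1,0,0],[0,0,0],1],
    [[-1,0,0],[0,0,0],1],
    [[-1,0,0],[0,0,0],1]
  ]
}}

```text
time_s: 2.18
ee_pos: [0.5065, -0.0614, 0.2508]
tcp_rot: [2.232, 2.202, -0.008]
wrist_force: [-0.4, -1.2, -0.1]
width: 0.0856
finger_force: 0.0
```

Request:
{"op": "carry_out", "data": {
  "rows": [
    [[-0.632,0,0],[0,0,0],1],
    [[-0.632,0,0],[0,0,0],1],
    [[-0.632,0,0],[0,0,0],1],
    [[-0.632,0,0],[0,0,0],1],
    [[-0.632,0,0],[0,0,0],1],
    [[-0.632,0,0],[0,0,0],1],
    [[-0.632,0,0],[0,0,0],1]
  ]
}}

```text
time_s: 2.77
ee_pos: [0.5078, -0.2064, 0.2495]
tcp_rot: [-2.218, -2.223, -0.001]
wrist_force: [0.3, 0.5, 0.2]
width: 0.0854
finger_force: 0.0
```

```bash
cat >> h.py <<'E'
C[:]=.5688,-.0934
def look(names=("scene","side","wrist"),tag=None):
    for n in names:
        c=camera_params(n);t=get_obs()["time_s"];p,d=get_image(n);P=peg(n,p,d,c)
        if tag:cv2.imwrite(f"pics/{n}{tag}.png",p[:,:,::-1])
        if len(P)<5:print(n,len(P));continue
        cam=-c['R'].T@c['t'];m=np.median(P,0)[:2];w=m-cam[:2];m=m+.0086*w/np.linalg.norm(w)*(n!="wrist")
        q=m-C;print(n,"t",round(t,3),len(P),"peg",m.round(4),"r",np.hypot(*q).round(4),"ang",np.degrees(np.arctan2(q[1],q[0])).round(2))
E
python3 - <<'E'
from h import *
o=get_obs();print(o['time_s'],o['ee_pos'],o['tcp_rot'],o['joint_pos'])
look(tag="1")
E
```

```text
2.7667 [ 0.50784798 -0.20636152  0.24954656] [-2.21768199e+00 -2.22274636e+00 -8.29256245e-04] [ 0.08826723  0.4783625   0.39114672  1.7303617  -0.21474604  0.9765268
  0.56327566]
scene t 2.767 41 peg [ 0.5074 -0.2074] r 0.1295 ang -118.3
side t 2.817 101 peg [ 0.5055 -0.2076] r 0.1306 ang -119.02
wrist t 2.867 743 peg [ 0.5077 -0.2007] r 0.1234 ang -119.65
```

View pics/wrist1.png

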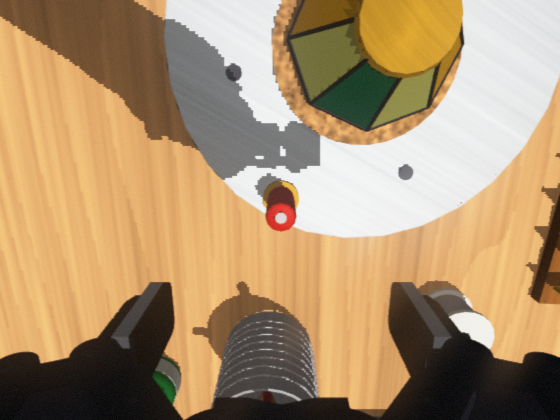

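Request:
{"op": "carry_out", "data": {
  "rows": [
    [[0,-0.003,0.1],[0,0,0],1],
    [[0,-0.003,0.2],[0,0,0],1],
    [[0,-0.003,0.3],[0,0,0],1],
    [[0,-0.003,0.4],[0,0,0],1],
    [[0,-0.003,0.48],[0,0,0],1],
    [[0,-0.003,0.54],[0,0,0],1],
    [[0,-0.003,0.54],[0,0,0],1],
    [[0,-0.003,0.54],[0,0,0],1]
  ]
}}

```text
time_s: 3.58
ee_pos: [0.5072, -0.2062, 0.1147]
tcp_rot: [-2.218, -2.223, 0.0]
wrist_force: [-0.0, 0.1, 0.6]
width: 0.0853
finger_force: 0.0
```

```bash
python3 - <<'E'
from h import *
o=get_obs();print(o['time_s'],o['ee_pos'],o['wrist_force'])
look(tag="2")
E
```

```text
3.5833 [ 0.50716359 -0.2062249   0.11466407] [-0.03208975  0.13677393  0.55348984]
scene t 3.583 50 peg [ 0.5063 -0.2076] r 0.1302 ang -118.7
side t 3.633 119 peg [ 0.5073 -0.2074] r 0.1295 ang -118.35
wrist t 3.683 2319 peg [ 0.5075 -0.2022] r 0.1249 ang -119.41
```

View pics/wrist2.png

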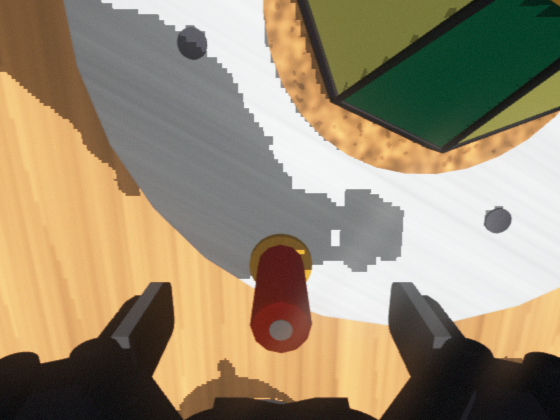

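Request:
{"op": "carry_out", "data": {
  "rows": [
    [[-0.006,0,0],[0,0,0],-1],
    [[-0.006,0,0],[0,0,0],-1],
    [[-0.006,0,0],[0,0,0],-1],
    [[-0.006,0,0],[0,0,0],-1],
    [[-0.006,0,0],[0,0,0],-1],
    [[-0.006,0,0],[0,0,0],-1],
    [[-0.006,0,0],[0,0,0],-1],
    [[-0.006,0,0],[0,0,0],-1],
    [[-0.006,0,0],[0,0,0],-1]
  ],
  "squeeze": 25
}}

```text
time_s: 4.48
ee_pos: [0.5075, -0.209, 0.1154]
tcp_rot: [2.221, 2.221, 0.001]
wrist_force: [0.5, 1.8, 3.7]
width: 0.021
finger_force: 26.5
```

```bash
cat >> h.py <<'E'
def plan(th,cur,z=0,opening=1,squ=None,c=None,r=.13):
    """rows for target angles th (deg) from commanded cur (x,y)"""
    c=C if c is None else c
    a=np.radians(th); X=c+r*np.c_[np.cos(a),np.sin(a)]
    z=np.broadcast_to(z,len(a));op=np.broadcast_to(opening,len(a))
    R=[[[round((q[1]-cur[1])/.25,3),round((q[0]-cur[0])/.25,3),float(k)],[0,0,0],float(o)] for q,k,o in zip(X,z,op)]
    print(str(R).replace(" ",""));print("end",cur[0]+R[-1][0][1]*.25,cur[1]+R[-1][0][0]*.25,"ang",th[-1])
E
python3 - <<'E'
from h import *
o=get_obs();print(o['time_s'],o['ee_pos'],o['wrist_force'],o['width'])
# ramp to 1.08 rad/s = 5.16 deg/row over 30 rows, smooth
n=np.arange(1,61);w=5.16*np.clip((n-.5)/30,0,1);th=-118.3+np.cumsum(w)
for k in range(5): print(th[12*k+11].round(2))
plan(th[:12],(.5072,-.2078),opening=-1)
E
```

```text
4.4833 [ 0.50751445 -0.20901564  0.11537125] [0.4513986  1.81465274 3.73833738] 0.0210254641631409
-105.92
-68.76
-9.94
51.98
113.9
[[[np.float64(-0.001),np.float64(0.001),0.0],[0,0,0],-1.0],[[np.float64(-0.002),np.float64(0.003),0.0],[0,0,0],-1.0],[[np.float64(-0.004),np.float64(0.006),0.0],[0,0,0],-1.0],[[np.float64(-0.006),np.float64(0.011),0.0],[0,0,0],-1.0],[[np.float64(-0.009),np.float64(0.017),0.0],[0,0,0],-1.0],[[np.float64(-0.013),np.float64(0.025),0.0],[0,0,0],-1.0],[[np.float64(-0.017),np.float64(0.034),0.0],[0,0,0],-1.0],[[np.float64(-0.022),np.float64(0.045),0.0],[0,0,0],-1.0],[[np.float64(-0.027),np.float64(0.057),0.0],[0,0,0],-1.0],[[np.float64(-0.032),np.float64(0.071),0.0],[0,0,0],-1.0],[[np.float64(-0.037),np.float64(0.087),0.0],[0,0,0],-1.0],[[np.float64(-0.042),np.float64(0.104),0.0],[0,0,0],-1.0]]
end 0.5332 -0.21830000000000002 ang -105.916
```

Request:
{"op": "carry_out", "data": {
  "rows": [
    [[-0.001,0.001,0],[0,0,0],-1],
    [[-0.002,0.003,0],[0,0,0],-1],
    [[-0.004,0.006,0],[0,0,0],-1],
    [[-0.006,0.011,0],[0,0,0],-1],
    [[-0.009,0.017,0],[0,0,0],-1],
    [[-0.013,0.025,0],[0,0,0],-1],
    [[-0.017,0.034,0],[0,0,0],-1],
    [[-0.022,0.045,0],[0,0,0],-1],
    [[-0.027,0.057,0],[0,0,0],-1],
    [[-0.032,0.071,0],[0,0,0],-1],
    [[-0.037,0.087,0],[0,0,0],-1],
    [[-0.042,0.104,0],[0,0,0],-1]
  ]
}}

```text
time_s: 5.48
ee_pos: [0.5334, -0.2199, 0.1154]
tcp_rot: [2.221, 2.221, 0.0]
wrist_force: [-0.3, 0.9, 5.3]
width: 0.0211
finger_force: 26.7
```

```bash
sed -i 's/\[\[\[round((q\[1\]-cur\[1\])\/.25,3),round((q\[0\]-cur\[0\])\/.25,3)/[[[round(float(q[1]-cur[1])\/.25,3),round(float(q[0]-cur[0])\/.25,3)/' h.py
cat >> h.py <<'E'
def st():
    o=get_obs();q=o['ee_pos'][:2]-C;print(o['time_s'],o['ee_pos'].round(4),"F",o['wrist_force'].round(1),"r",np.hypot(*q).round(4),"ang",np.degrees(np.arctan2(q[1],q[0])).round(2))
E
python3 - <<'E'
from h import *
st()
n=np.arange(1,61);w=5.16*np.clip((n-.5)/30,0,1);th=-118.3+np.cumsum(w)
plan(th[12:24],(.5332,-.2183),opening=-1)
E
```

```text
5.4833 [ 0.5334 -0.2199  0.1154] F [-0.3  0.9  5.3] r 0.1314 ang -105.62
[[[-0.005,0.019,0.0],[0,0,0],-1.0],[[-0.01,0.039,0.0],[0,0,0],-1.0],[[-0.014,0.062,0.0],[0,0,0],-1.0],[[-0.017,0.085,0.0],[0,0,0],-1.0],[[-0.019,0.111,0.0],[0,0,0],-1.0],[[-0.02,0.138,0.0],[0,0,0],-1.0],[[-0.02,0.167,0.0],[0,0,0],-1.0],[[-0.017,0.198,0.0],[0,0,0],-1.0],[[-0.013,0.229,0.0],[0,0,0],-1.0],[[-0.006,0.262,0.0],[0,0,0],-1.0],[[0.003,0.296,0.0],[0,0,0],-1.0],[[0.015,0.331,0.0],[0,0,0],-1.0]]
end 0.61595 -0.21455 ang -68.764
```

```bash
python3 - <<'E'
from h import *
n=np.arange(1,61);w=5.16*np.clip((n-.5)/30,0,1);th=-118.3+np.cumsum(w)
plan(th[12:24],(.5334,-.2196),opening=-1)
E
```

```text
[[[-0.0,0.018,0.0],[0,0,0],-1.0],[[-0.005,0.038,0.0],[0,0,0],-1.0],[[-0.009,0.061,0.0],[0,0,0],-1.0],[[-0.012,0.085,0.0],[0,0,0],-1.0],[[-0.014,0.11,0.0],[0,0,0],-1.0],[[-0.015,0.138,0.0],[0,0,0],-1.0],[[-0.015,0.167,0.0],[0,0,0],-1.0],[[-0.012,0.197,0.0],[0,0,0],-1.0],[[-0.008,0.229,0.0],[0,0,0],-1.0],[[-0.001,0.261,0.0],[0,0,0],-1.0],[[0.008,0.295,0.0],[0,0,0],-1.0],[[0.02,0.33,0.0],[0,0,0],-1.0]]
end 0.6159 -0.21459999999999999 ang -68.764
```

Request:
{"op": "carry_out", "data": {
  "rows": [
    [[0,0.018,0],[0,0,0],-1],
    [[-0.005,0.038,0],[0,0,0],-1],
    [[-0.009,0.061,0],[0,0,0],-1],
    [[-0.012,0.085,0],[0,0,0],-1],
    [[-0.014,0.11,0],[0,0,0],-1],
    [[-0.015,0.138,0],[0,0,0],-1],
    [[-0.015,0.167,0],[0,0,0],-1],
    [[-0.012,0.197,0],[0,0,0],-1],
    [[-0.008,0.229,0],[0,0,0],-1],
    [[-0.001,0.261,0],[0,0,0],-1],
    [[0.008,0.295,0],[0,0,0],-1],
    [[0.02,0.33,0],[0,0,0],-1]
  ]
}}

```text
time_s: 6.48
ee_pos: [0.6171, -0.2164, 0.1154]
tcp_rot: [2.22, 2.217, -0.001]
wrist_force: [2.3, -6.2, 3.3]
width: 0.0209
finger_force: 26.7
```

```bash
python3 - <<'E'
from h import *
st()
n=np.arange(1,61);w=5.16*np.clip((n-.5)/30,0,1);th=-118.3+np.cumsum(w)
plan(th[24:36],(.6159,-.2146),opening=-1)
plan(th[36:48],(.6159,-.2146),opening=[-1]*4+[1]*8)
E
```

```text
6.4833 [ 0.6171 -0.2164  0.1154] F [ 2.3 -6.2  3.3] r 0.1322 ang -68.59
[[[0.015,0.035,0.0],[0,0,0],-1.0],[[0.034,0.07,0.0],[0,0,0],-1.0],[[0.056,0.105,0.0],[0,0,0],-1.0],[[0.081,0.14,0.0],[0,0,0],-1.0],[[0.111,0.173,0.0],[0,0,0],-1.0],[[0.144,0.205,0.0],[0,0,0],-1.0],[[0.181,0.234,0.0],[0,0,0],-1.0],[[0.22,0.259,0.0],[0,0,0],-1.0],[[0.262,0.281,0.0],[0,0,0],-1.0],[[0.305,0.299,0.0],[0,0,0],-1.0],[[0.349,0.314,0.0],[0,0,0],-1.0],[[0.395,0.324,0.0],[0,0,0],-1.0]]
end 0.6969 -0.11585000000000001 ang -9.940000000000012
[[[0.441,0.33,0.0],[0,0,0],-1.0],[[0.488,0.332,0.0],[0,0,0],-1.0],[[0.535,0.329,0.0],[0,0,0],-1.0],[[0.581,0.323,0.0],[0,0,0],-1.0],[[0.627,0.312,0.0],[0,0,0],1.0],[[0.671,0.297,0.0],[0,0,0],1.0],[[0.714,0.278,0.0],[0,0,0],1.0],[[0.755,0.256,0.0],[0,0,0],1.0],[[0.794,0.23,0.0],[0,0,0],1.0],[[0.83,0.2,0.0],[0,0,0],1.0],[[0.864,0.167,0.0],[0,0,0],1.0],[[0.894,0.132,0.0],[0,0,0],1.0]]
end 0.6489 0.008899999999999991 ang 51.97999999999995
```

```bash
sed -i 's/^C\[:\]=.*/C[:]=.5695,-.0953/' h.py; python3 - <<'E'
from h import *
st()
n=np.arange(1,61);w=5.16*np.clip((n-.5)/30,0,1);th=-118.3+np.cumsum(w)
plan(th[24:36],(.6161,-.2151),opening=-1)
E
```

```text
6.4833 [ 0.6171 -0.2164  0.1154] F [ 2.3 -6.2  3.3] r 0.1301 ang -68.57
[[[0.01,0.037,0.0],[0,0,0],-1.0],[[0.028,0.072,0.0],[0,0,0],-1.0],[[0.05,0.107,0.0],[0,0,0],-1.0],[[0.076,0.142,0.0],[0,0,0],-1.0],[[0.105,0.175,0.0],[0,0,0],-1.0],[[0.139,0.207,0.0],[0,0,0],-1.0],[[0.175,0.236,0.0],[0,0,0],-1.0],[[0.215,0.261,0.0],[0,0,0],-1.0],[[0.256,0.283,0.0],[0,0,0],-1.0],[[0.299,0.301,0.0],[0,0,0],-1.0],[[0.344,0.316,0.0],[0,0,0],-1.0],[[0.389,0.326,0.0],[0,0,0],-1.0]]
end 0.6976 -0.11785000000000001 ang -9.940000000000012
```

Request:
{"op": "carry_out", "data": {
  "rows": [
    [[0.01,0.037,0],[0,0,0],-1],
    [[0.028,0.072,0],[0,0,0],-1],
    [[0.05,0.107,0],[0,0,0],-1],
    [[0.076,0.142,0],[0,0,0],-1],
    [[0.105,0.175,0],[0,0,0],-1],
    [[0.139,0.207,0],[0,0,0],-1],
    [[0.175,0.236,0],[0,0,0],-1],
    [[0.215,0.261,0],[0,0,0],-1],
    [[0.256,0.283,0],[0,0,0],-1],
    [[0.299,0.301,0],[0,0,0],-1],
    [[0.344,0.316,0],[0,0,0],-1],
    [[0.389,0.326,0],[0,0,0],-1]
  ]
}}

```text
time_s: 7.48
ee_pos: [0.6991, -0.1142, 0.1154]
tcp_rot: [2.219, 2.223, 0.006]
wrist_force: [3.7, -0.4, 5.6]
width: 0.0211
finger_force: 26.8
```

```bash
python3 - <<'E'
from h import *
st();print(get_obs()['qd'].round(2))
n=np.arange(1,61);w=5.16*np.clip((n-.5)/30,0,1);th=-118.3+np.cumsum(w)
plan(th[36:48],(.6976,-.1179),opening=[-1]*4+[1]*8)
E
```

```text
7.4833 [ 0.6991 -0.1142  0.1154] F [ 3.7 -0.4  5.6] r 0.1309 ang -8.3
[-0.2   0.01  0.01 -0.01 -0.01  0.02 -0.18]
[[[0.047,0.006,0.0],[0,0,0],-1.0],[[0.094,0.008,0.0],[0,0,0],-1.0],[[0.141,0.005,0.0],[0,0,0],-1.0],[[0.187,-0.001,0.0],[0,0,0],-1.0],[[0.233,-0.012,0.0],[0,0,0],1.0],[[0.277,-0.027,0.0],[0,0,0],1.0],[[0.32,-0.046,0.0],[0,0,0],1.0],[[0.361,-0.068,0.0],[0,0,0],1.0],[[0.4,-0.094,0.0],[0,0,0],1.0],[[0.436,-0.124,0.0],[0,0,0],1.0],[[0.47,-0.157,0.0],[0,0,0],1.0],[[0.5,-0.192,0.0],[0,0,0],1.0]]
end 0.6496 0.007099999999999995 ang 51.97999999999995
```

Request:
{"op": "carry_out", "data": {
  "rows": [
    [[0.047,0.006,0],[0,0,0],-1],
    [[0.094,0.008,0],[0,0,0],-1],
    [[0.141,0.005,0],[0,0,0],-1],
    [[0.187,-0.001,0],[0,0,0],1],
    [[0.233,-0.012,0],[0,0,0],1],
    [[0.277,-0.027,0],[0,0,0],1],
    [[0.32,-0.046,0],[0,0,0],1],
    [[0.361,-0.068,0],[0,0,0],1],
    [[0.4,-0.094,0],[0,0,0],1],
    [[0.436,-0.124,0],[0,0,0],1],
    [[0.47,-0.157,0],[0,0,0],1],
    [[0.5,-0.192,0],[0,0,0],1]
  ]
}}

```text
time_s: 8.48
ee_pos: [0.6479, 0.0087, 0.1149]
tcp_rot: [-2.221, -2.221, 0.001]
wrist_force: [-0.7, -0.7, -0.4]
width: 0.0857
finger_force: 0.0
```

```bash
python3 - <<'E'
from h import *
st();look(tag="3",names=("side","scene"));st()
E
```

```text
8.4833 [0.6479 0.0087 0.1149] F [-0.7 -0.7 -0.4] r 0.1303 ang 52.98
side t 8.483 50 peg [0.6456 0.0117] r 0.1313 ang 54.59
scene t 8.533 59 peg [0.639  0.0158] r 0.131 ang 57.96
8.5833 [0.6472 0.0102 0.1149] F [ 1.1  0.1 -0.2] r 0.131 ang 53.64
```

```bash
cat >> h.py <<'E'
from scipy.integrate import solve_ivp
from scipy.optimize import least_squares
OBS=[]  # (t, unwrapped deg)
def sim(p,t):
    th0,w0,I=p;t=np.atleast_1d(t)
    s=solve_ivp(lambda _,y:[y[1],-(.001+.0008*y[1])/I],(8.4,30),[np.radians(th0),w0],dense_output=True,rtol=1e-6)
    return np.degrees(s.sol(t)[0]),s.sol(t)[1]
def fit():
    O=np.array(OBS);p0=[49.6,1.08,.03]
    return least_squares(lambda p:np.r_[sim(p,O[:,0])[0]-O[:,1],(p[0]-p0[0])/3,(p[1]-p0[1])/.03,(p[2]-p0[2])/.01],p0,x_scale=[1,.02,.005]).x
def step(cur,n=12,**k):
    p=fit();t=get_obs()['time_s']+np.arange(1,n+1)/12;th,w=sim(p,t);print("fit",p.round(4),"w",w[-1].round(3),"res",(sim(p,np.array(OBS)[:,0])[0]-np.array(OBS)[:,1]).round(1))
    plan(th,cur,**k)
OBS+=[(8.483,54.6),(8.533,57.9)]
E
python3 - <<'E'
from h import *
step((.6474,.0098))
E
```

```text
fit [4.95878e+01 1.08030e+00 3.00000e-02] w 1.008 res [ 0.1 -0.1]
[[[0.055,-0.1,0.0],[0,0,0],1.0],[[0.071,-0.143,0.0],[0,0,0],1.0],[[0.084,-0.186,0.0],[0,0,0],1.0],[[0.093,-0.231,0.0],[0,0,0],1.0],[[0.098,-0.276,0.0],[0,0,0],1.0],[[0.1,-0.321,0.0],[0,0,0],1.0],[[0.097,-0.366,0.0],[0,0,0],1.0],[[0.09,-0.41,0.0],[0,0,0],1.0],[[0.08,-0.453,0.0],[0,0,0],1.0],[[0.066,-0.495,0.0],[0,0,0],1.0],[[0.049,-0.536,0.0],[0,0,0],1.0],[[0.028,-0.574,0.0],[0,0,0],1.0]]
end 0.5039 0.0168 ang 120.36275197497264
```

View pics/side3.png

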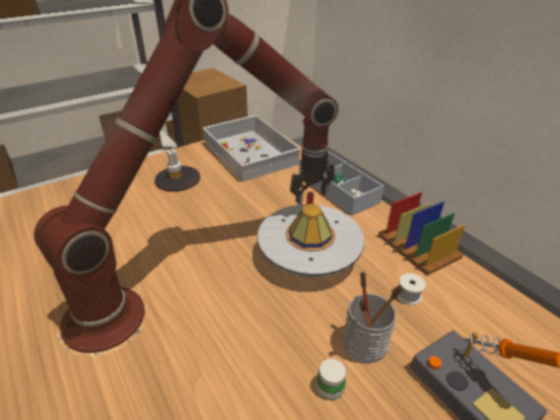

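Request:
{"op": "carry_out", "data": {
  "rows": [
    [[0.055,-0.1,0],[0,0,0],1],
    [[0.071,-0.143,0],[0,0,0],1],
    [[0.084,-0.186,0],[0,0,0],1],
    [[0.093,-0.231,0],[0,0,0],1],
    [[0.098,-0.276,0],[0,0,0],1],
    [[0.1,-0.321,0],[0,0,0],1],
    [[0.097,-0.366,0],[0,0,0],1],
    [[0.09,-0.41,0],[0,0,0],1],
    [[0.08,-0.453,0],[0,0,0],1],
    [[0.066,-0.495,0],[0,0,0],1],
    [[0.049,-0.536,0],[0,0,0],1],
    [[0.028,-0.574,0],[0,0,0],1]
  ]
}}

```text
time_s: 9.58
ee_pos: [0.5053, 0.014, 0.1152]
tcp_rot: [2.222, 2.22, 0.0]
wrist_force: [-0.1, 0.8, -0.7]
width: 0.0856
finger_force: 0.0
```

```bash
python3 - <<'E'
from h import *
st();look(names=("scene",));look(names=("wrist",),tag="4");st()
E
```

```text
9.5833 [0.5053 0.014  0.1152] F [-0.1  0.8 -0.7] r 0.1268 ang 120.43
scene t 9.583 60 peg [0.5026 0.0184] r 0.1319 ang 120.46
wrist t 9.633 1611 peg [0.498 0.02 ] r 0.1356 ang 121.79
9.6833 [0.5043 0.0129 0.1152] F [ 0.2 -0.3 -0.3] r 0.1264 ang 121.08
```

```bash
sed -i 's/^OBS+=.*/OBS+=[(8.483,54.6),(8.533,57.9),(9.583,120.5)]/' h.py; python3 - <<'E'
from h import *
step((.5045,.0138))
E
```

```text
fit [4.95921e+01 1.08180e+00 3.02000e-02] w 0.945 res [ 0.1 -0.1 -0. ]
[[[-0.044,-0.081,0.0],[0,0,0],1.0],[[-0.074,-0.113,0.0],[0,0,0],1.0],[[-0.106,-0.141,0.0],[0,0,0],1.0],[[-0.14,-0.167,0.0],[0,0,0],1.0],[[-0.176,-0.19,0.0],[0,0,0],1.0],[[-0.213,-0.21,0.0],[0,0,0],1.0],[[-0.252,-0.226,0.0],[0,0,0],1.0],[[-0.292,-0.239,0.0],[0,0,0],1.0],[[-0.332,-0.249,0.0],[0,0,0],1.0],[[-0.373,-0.256,0.0],[0,0,0],1.0],[[-0.414,-0.26,0.0],[0,0,0],1.0],[[-0.455,-0.26,0.0],[0,0,0],1.0]]
end 0.43949999999999995 -0.09995000000000001 ang 182.08842628337243
```

Request:
{"op": "carry_out", "data": {
  "rows": [
    [[-0.044,-0.081,0],[0,0,0],1],
    [[-0.074,-0.113,0],[0,0,0],1],
    [[-0.106,-0.141,0],[0,0,0],1],
    [[-0.14,-0.167,0],[0,0,0],1],
    [[-0.176,-0.19,0],[0,0,0],1],
    [[-0.213,-0.21,0],[0,0,0],1],
    [[-0.252,-0.226,0],[0,0,0],1],
    [[-0.292,-0.239,0],[0,0,0],1],
    [[-0.332,-0.249,0],[0,0,0],1],
    [[-0.373,-0.256,0],[0,0,0],1],
    [[-0.414,-0.26,0],[0,0,0],1],
    [[-0.455,-0.26,0],[0,0,0],1]
  ]
}}

```text
time_s: 10.68
ee_pos: [0.4404, -0.1002, 0.115]
tcp_rot: [2.222, 2.221, -0.0]
wrist_force: [0.7, 0.1, 0.1]
width: 0.0853
finger_force: 0.0
```

```bash
python3 - <<'E'
from h import *
st();look(names=("scene",),tag="5");st();o=get_obs();OBS.append((10.683,182.5));step(o['ee_pos'][:2])
E
```

```text
10.6833 [ 0.4404 -0.1002  0.115 ] F [0.7 0.1 0.1] r 0.1291 ang -177.81
scene t 10.683 47 peg [ 0.439  -0.1035] r 0.1307 ang -176.41
10.7333 [ 0.4408 -0.1029  0.1153] F [-0.4 -1.9  0.9] r 0.129 ang -176.62
fit [4.9564e+01 1.0828e+00 3.1200e-02] w 0.892 res [ 0.1 -0.1  0.1 -0.1]
[[[-0.057,0.002,0.0],[0,0,0],1.0],[[-0.097,0.011,0.0],[0,0,0],1.0],[[-0.136,0.022,0.0],[0,0,0],1.0],[[-0.173,0.037,0.0],[0,0,0],1.0],[[-0.21,0.054,0.0],[0,0,0],1.0],[[-0.244,0.074,0.0],[0,0,0],1.0],[[-0.277,0.096,0.0],[0,0,0],1.0],[[-0.308,0.12,0.0],[0,0,0],1.0],[[-0.337,0.147,0.0],[0,0,0],1.0],[[-0.364,0.176,0.0],[0,0,0],1.0],[[-0.388,0.206,0.0],[0,0,0],1.0],[[-0.41,0.238,0.0],[0,0,0],1.0]]
end 0.5002511462197727 -0.2054050530763724 ang 237.83916863931123
```

Request:
{"op": "carry_out", "data": {
  "rows": [
    [[-0.06,0.002,0],[0,0,0],1],
    [[-0.1,0.011,0],[0,0,0],1],
    [[-0.139,0.022,0],[0,0,0],1],
    [[-0.176,0.037,0],[0,0,0],1],
    [[-0.213,0.055,0],[0,0,0],1],
    [[-0.247,0.076,0],[0,0,0],1],
    [[-0.28,0.098,0],[0,0,0],1],
    [[-0.311,0.123,0],[0,0,0],1],
    [[-0.34,0.15,0],[0,0,0],1],
    [[-0.367,0.18,0],[0,0,0],1],
    [[-0.391,0.21,0],[0,0,0],1],
    [[-0.412,0.242,0],[0,0,0],1]
  ]
}}

```text
time_s: 11.73
ee_pos: [0.5018, -0.2028, 0.1149]
tcp_rot: [2.221, 2.221, -0.0]
wrist_force: [-0.5, 0.5, 0.8]
width: 0.0853
finger_force: 0.0
```

```bash
sed -i 's/^OBS+=.*/OBS+=[(8.483,54.6),(8.533,57.9),(9.583,120.5),(10.683,183.6)]/' h.py
sed -i 's/;print(n,"t",round/;LAST=(t,np.degrees(np.arctan2(q[1],q[0])));print(n,"t",round/; s/^def look(.*/&\n    global LAST/' h.py
cat >> h.py <<'E'
import json,os
if os.path.exists("obs.json"):OBS+=json.load(open("obs.json"))
def go(cam="scene",tag=None,n=12,**k):
    st();look((cam,),tag);st();t,a=LAST;pr=sim(fit(),t)[0][0];a+=360*round((pr-a)/360);print("pred",round(pr,2),"seen",round(a,2))
    if abs(a-pr)<8:OBS.append((t,float(a)));json.dump(OBS[4:],open("obs.json","w"))
    step(get_obs()['ee_pos'][:2],n,**k)
E
python3 - <<'E'
from h import *
go()
E
```

```text
11.7333 [ 0.5018 -0.2028  0.1149] F [-0.5  0.5  0.8] r 0.127 ang -122.19
scene t 11.733 46 peg [ 0.5077 -0.2086] r 0.129 ang -118.61
11.7833 [ 0.5039 -0.204   0.1152] F [ 1.4 -1.5 -0.9] r 0.127 ang -121.09
pred 239.58 seen 241.39
fit [4.93923e+01 1.08450e+00 3.74000e-02] w 0.876 res [-0.1 -0.3  0.4  0.3 -0.4]
[[[-0.047,0.068,0.0],[0,0,0],1.0],[[-0.061,0.105,0.0],[0,0,0],1.0],[[-0.071,0.143,0.0],[0,0,0],1.0],[[-0.079,0.182,0.0],[0,0,0],1.0],[[-0.083,0.221,0.0],[0,0,0],1.0],[[-0.085,0.26,0.0],[0,0,0],1.0],[[-0.084,0.299,0.0],[0,0,0],1.0],[[-0.08,0.337,0.0],[0,0,0],1.0],[[-0.073,0.375,0.0],[0,0,0],1.0],[[-0.063,0.412,0.0],[0,0,0],1.0],[[-0.051,0.448,0.0],[0,0,0],1.0],[[-0.036,0.483,0.0],[0,0,0],1.0]]
end 0.6246714945282047 -0.21304520649718367 ang 295.1288965647546
```

Request:
{"op": "carry_out", "data": {
  "rows": [
    [[-0.047,0.068,0],[0,0,0],1],
    [[-0.061,0.105,0],[0,0,0],1],
    [[-0.071,0.143,0],[0,0,0],1],
    [[-0.079,0.182,0],[0,0,0],1],
    [[-0.083,0.221,0],[0,0,0],1],
    [[-0.085,0.26,0],[0,0,0],1],
    [[-0.084,0.299,0],[0,0,0],1],
    [[-0.08,0.337,0],[0,0,0],1],
    [[-0.073,0.375,0],[0,0,0],1],
    [[-0.063,0.412,0],[0,0,0],1],
    [[-0.051,0.448,0],[0,0,0],1],
    [[-0.036,0.483,0],[0,0,0],1]
  ]
}}

```text
time_s: 12.78
ee_pos: [0.6225, -0.2108, 0.1149]
tcp_rot: [-2.221, -2.221, 0.0]
wrist_force: [-0.0, 1.1, 0.4]
width: 0.0857
finger_force: 0.0
```

```bash
python3 - <<'E'
from h import *
go("side")
E
```

```text
12.7833 [ 0.6225 -0.2108  0.1149] F [-0.   1.1  0.4] r 0.1271 ang -65.36
side t 12.783 105 peg [ 0.6304 -0.2085] r 0.1285 ang -61.73
12.8333 [ 0.6248 -0.2089  0.1148] F [ 1.3  1.6 -0.5] r 0.1263 ang -64.05
pred 295.13 seen 298.27
fit [4.93136e+01 1.07840e+00 4.40000e-02] w 0.859 res [-0.2 -0.4  0.2  0.5  0.7 -0.8]
[[[0.025,0.072,0.0],[0,0,0],1.0],[[0.048,0.103,0.0],[0,0,0],1.0],[[0.073,0.132,0.0],[0,0,0],1.0],[[0.1,0.159,0.0],[0,0,0],1.0],[[0.129,0.185,0.0],[0,0,0],1.0],[[0.159,0.207,0.0],[0,0,0],1.0],[[0.191,0.228,0.0],[0,0,0],1.0],[[0.225,0.246,0.0],[0,0,0],1.0],[[0.259,0.261,0.0],[0,0,0],1.0],[[0.295,0.274,0.0],[0,0,0],1.0],[[0.331,0.284,0.0],[0,0,0],1.0],[[0.367,0.292,0.0],[0,0,0],1.0]]
end 0.6977663195672301 -0.11711110565806387 ang 350.35324353252423
```

```bash
sed -i 's/(p\[2\]-p0\[2\])\/.01/(p[2]-p0[2])\/.03/' h.py; python3 - <<'E'
from h import *
step(get_obs()['ee_pos'][:2])
E
```

```text
fit [49.5515  1.0674  0.0504] w 0.876 res [ 0.  -0.2 -0.1  0.2  0.5 -0.4]
[[[0.027,0.076,0.0],[0,0,0],1.0],[[0.051,0.107,0.0],[0,0,0],1.0],[[0.077,0.137,0.0],[0,0,0],1.0],[[0.105,0.164,0.0],[0,0,0],1.0],[[0.134,0.189,0.0],[0,0,0],1.0],[[0.166,0.212,0.0],[0,0,0],1.0],[[0.199,0.232,0.0],[0,0,0],1.0],[[0.233,0.249,0.0],[0,0,0],1.0],[[0.268,0.265,0.0],[0,0,0],1.0],[[0.304,0.277,0.0],[0,0,0],1.0],[[0.341,0.287,0.0],[0,0,0],1.0],[[0.379,0.293,0.0],[0,0,0],1.0]]
end 0.6980163195672302 -0.11411110565806387 ang 351.6420744658667
```

Request:
{"op": "carry_out", "data": {
  "rows": [
    [[0.027,0.076,0],[0,0,0],1],
    [[0.051,0.107,0],[0,0,0],1],
    [[0.077,0.137,0],[0,0,0],1],
    [[0.105,0.164,0],[0,0,0],1],
    [[0.134,0.189,0],[0,0,0],1],
    [[0.166,0.212,0],[0,0,0],1],
    [[0.199,0.232,0],[0,0,0],1],
    [[0.233,0.249,0],[0,0,0],1],
    [[0.268,0.265,0],[0,0,0],1],
    [[0.304,0.277,0],[0,0,0],1],
    [[0.341,0.287,0],[0,0,0],1],
    [[0.379,0.293,0],[0,0,0],1]
  ]
}}

```text
time_s: 13.83
ee_pos: [0.6953, -0.1154, 0.115]
tcp_rot: [2.221, 2.222, -0.0]
wrist_force: [0.6, 0.2, 0.6]
width: 0.0851
finger_force: 0.0
```

```bash
python3 - <<'E'
from h import *
go("side")
E
```

```text
13.8333 [ 0.6953 -0.1154  0.115 ] F [0.6 0.2 0.6] r 0.1274 ang -9.06
side t 13.833 96 peg [ 0.6979 -0.1141] r 0.1297 ang -8.34
13.8833 [ 0.6958 -0.1118  0.1148] F [0.5 2.  0.1] r 0.1274 ang -7.42
pred 351.64 seen 351.66
fit [49.5521  1.0674  0.0505] w 0.841 res [ 0.  -0.2 -0.1  0.2  0.5 -0.4 -0. ]
[[[0.051,0.014,0.0],[0,0,0],1.0],[[0.088,0.014,0.0],[0,0,0],1.0],[[0.126,0.011,0.0],[0,0,0],1.0],[[0.163,0.005,0.0],[0,0,0],1.0],[[0.199,-0.003,0.0],[0,0,0],1.0],[[0.235,-0.014,0.0],[0,0,0],1.0],[[0.27,-0.027,0.0],[0,0,0],1.0],[[0.303,-0.043,0.0],[0,0,0],1.0],[[0.335,-0.061,0.0],[0,0,0],1.0],[[0.366,-0.081,0.0],[0,0,0],1.0],[[0.395,-0.103,0.0],[0,0,0],1.0],[[0.423,-0.127,0.0],[0,0,0],1.0]]
end 0.6640941370093709 -0.006007351547344289 ang 403.30904519823446
```

Request:
{"op": "carry_out", "data": {
  "rows": [
    [[0.051,0.014,0],[0,0,0],1],
    [[0.088,0.014,0],[0,0,0],1],
    [[0.126,0.011,0],[0,0,0],1],
    [[0.163,0.005,0],[0,0,0],1],
    [[0.199,-0.003,0],[0,0,0],1],
    [[0.235,-0.014,0],[0,0,0],1],
    [[0.27,-0.027,0],[0,0,0],1],
    [[0.303,-0.043,0],[0,0,0],1],
    [[0.335,-0.061,0],[0,0,0],1],
    [[0.366,-0.081,0],[0,0,0],1],
    [[0.395,-0.103,0],[0,0,0],1],
    [[0.423,-0.127,0],[0,0,0],1]
  ]
}}

```text
time_s: 14.88
ee_pos: [0.6627, -0.0099, 0.1151]
tcp_rot: [-2.221, -2.221, 0.0]
wrist_force: [0.6, 0.3, 0.0]
width: 0.0854
finger_force: 0.0
```

```bash
python3 - <<'E'
from h import *
go("scene")
E
```

```text
14.8833 [ 0.6627 -0.0099  0.1151] F [0.6 0.3 0. ] r 0.1264 ang 42.5
scene t 14.883 58 peg [ 0.6673 -0.0081] r 0.131 ang 41.72
14.9333 [ 0.6614 -0.0075  0.1149] F [-1.3  1.5 -0.6] r 0.1271 ang 43.69
pred 403.31 seen 401.72
fit [4.94556e+01 1.07270e+00 4.72000e-02] w 0.794 res [-0.1 -0.3  0.1  0.4  0.6 -0.6 -0.6  0.4]
[[[0.038,-0.023,0.0],[0,0,0],1.0],[[0.061,-0.051,0.0],[0,0,0],1.0],[[0.082,-0.08,0.0],[0,0,0],1.0],[[0.1,-0.11,0.0],[0,0,0],1.0],[[0.117,-0.141,0.0],[0,0,0],1.0],[[0.131,-0.173,0.0],[0,0,0],1.0],[[0.143,-0.206,0.0],[0,0,0],1.0],[[0.153,-0.24,0.0],[0,0,0],1.0],[[0.16,-0.274,0.0],[0,0,0],1.0],[[0.165,-0.308,0.0],[0,0,0],1.0],[[0.168,-0.343,0.0],[0,0,0],1.0],[[0.169,-0.377,0.0],[0,0,0],1.0]]
end 0.5671787441388609 0.03476037169416459 ang 451.0382694156069
```

Request:
{"op": "carry_out", "data": {
  "rows": [
    [[0.038,-0.023,0],[0,0,0],1],
    [[0.061,-0.051,0],[0,0,0],1],
    [[0.082,-0.08,0],[0,0,0],1],
    [[0.1,-0.11,0],[0,0,0],1],
    [[0.117,-0.141,0],[0,0,0],1],
    [[0.131,-0.173,0],[0,0,0],1],
    [[0.143,-0.206,0],[0,0,0],1],
    [[0.153,-0.24,0],[0,0,0],1],
    [[0.16,-0.274,0],[0,0,0],1],
    [[0.165,-0.308,0],[0,0,0],1],
    [[0.168,-0.343,0],[0,0,0],1],
    [[0.169,-0.377,0],[0,0,0],1]
  ]
}}

```text
time_s: 15.93
ee_pos: [0.5681, 0.0317, 0.1151]
tcp_rot: [2.221, 2.221, -0.0]
wrist_force: [0.2, -0.2, -0.4]
width: 0.0854
finger_force: 0.0
```

```bash
python3 - <<'E'
from h import *
go("scene",tag="6")
E
```

```text
15.9333 [0.5681 0.0317 0.1151] F [ 0.2 -0.2 -0.4] r 0.127 ang 90.61
scene t 15.933 55 peg [0.5715 0.0368] r 0.1321 ang 89.12
15.9833 [0.5661 0.0316 0.1149] F [-2.5  0.7 -0.5] r 0.127 ang 91.56
pred 451.04 seen 449.12
fit [4.93191e+01 1.07830e+00 4.46000e-02] w 0.746 res [-0.2 -0.4  0.2  0.6  0.8 -0.6 -0.9 -0.3  0.6]
[[[0.01,-0.038,0.0],[0,0,0],1.0],[[0.005,-0.071,0.0],[0,0,0],1.0],[[-0.001,-0.104,0.0],[0,0,0],1.0],[[-0.01,-0.137,0.0],[0,0,0],1.0],[[-0.021,-0.168,0.0],[0,0,0],1.0],[[-0.033,-0.199,0.0],[0,0,0],1.0],[[-0.048,-0.229,0.0],[0,0,0],1.0],[[-0.064,-0.257,0.0],[0,0,0],1.0],[[-0.082,-0.285,0.0],[0,0,0],1.0],[[-0.101,-0.311,0.0],[0,0,0],1.0],[[-0.122,-0.335,0.0],[0,0,0],1.0],[[-0.145,-0.359,0.0],[0,0,0],1.0]]
end 0.47630272851796407 -0.004617329290903964 ang 495.7587111298028
```

View pics/scene6.png

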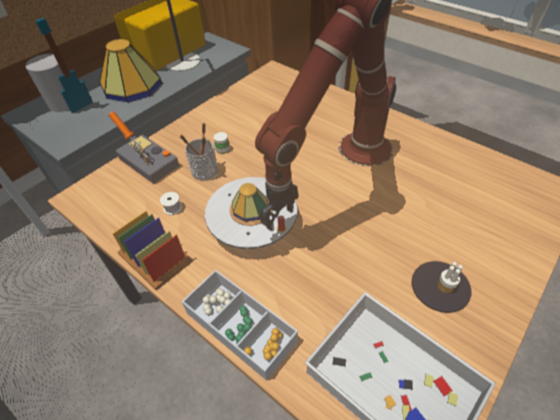

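Request:
{"op": "carry_out", "data": {
  "rows": [
    [[0.018,-0.038,0],[0,0,0],1],
    [[0.015,-0.071,0],[0,0,0],1],
    [[0.009,-0.104,0],[0,0,0],1],
    [[0,-0.138,0],[0,0,0],1],
    [[-0.011,-0.17,0],[0,0,0],1],
    [[-0.023,-0.202,0],[0,0,0],1],
    [[-0.038,-0.233,0],[0,0,0],1],
    [[-0.055,-0.262,0],[0,0,0],1],
    [[-0.074,-0.29,0],[0,0,0],1],
    [[-0.094,-0.317,0],[0,0,0],1],
    [[-0.115,-0.342,0],[0,0,0],1],
    [[-0.139,-0.366,0],[0,0,0],1]
  ]
}}

```text
time_s: 16.98
ee_pos: [0.477, -0.0036, 0.115]
tcp_rot: [2.221, 2.221, 0.0]
wrist_force: [-0.0, 0.4, 0.0]
width: 0.0855
finger_force: 0.0
```

```bash
python3 - <<'E'
from h import *
go("scene",r=.132)
E
```

```text
16.9833 [ 0.477  -0.0036  0.115 ] F [-0.   0.4  0. ] r 0.1302 ang 135.27
scene t 16.983 52 peg [ 4.766e-01 -1.000e-04] r 0.133 ang 134.31
17.0333 [ 0.4754 -0.0053  0.115 ] F [-1.7 -0.6  0.3] r 0.1302 ang 136.28
pred 495.76 seen 494.31
fit [4.92085e+01 1.08190e+00 4.32000e-02] w 0.701 res [-0.3 -0.5  0.3  0.8  1.  -0.5 -0.9 -0.5  0.1  0.5]
[[[-0.024,-0.031,0.0],[0,0,0],1.0],[[-0.049,-0.051,0.0],[0,0,0],1.0],[[-0.076,-0.069,0.0],[0,0,0],1.0],[[-0.103,-0.085,0.0],[0,0,0],1.0],[[-0.132,-0.1,0.0],[0,0,0],1.0],[[-0.161,-0.113,0.0],[0,0,0],1.0],[[-0.19,-0.124,0.0],[0,0,0],1.0],[[-0.22,-0.133,0.0],[0,0,0],1.0],[[-0.251,-0.14,0.0],[0,0,0],1.0],[[-0.282,-0.146,0.0],[0,0,0],1.0],[[-0.312,-0.15,0.0],[0,0,0],1.0],[[-0.343,-0.151,0.0],[0,0,0],1.0]]
end 0.4376768955717644 -0.09108150248762402 ang 538.1888816260895
```

Request:
{"op": "carry_out", "data": {
  "rows": [
    [[-0.024,-0.031,0],[0,0,0],1],
    [[-0.049,-0.051,0],[0,0,0],1],
    [[-0.076,-0.069,0],[0,0,0],1],
    [[-0.103,-0.085,0],[0,0,0],1],
    [[-0.132,-0.1,0],[0,0,0],1],
    [[-0.161,-0.113,0],[0,0,0],1],
    [[-0.19,-0.124,0],[0,0,0],1],
    [[-0.22,-0.133,0],[0,0,0],1],
    [[-0.251,-0.14,0],[0,0,0],1],
    [[-0.282,-0.146,0],[0,0,0],1],
    [[-0.312,-0.15,0],[0,0,0],1],
    [[-0.343,-0.151,0],[0,0,0],1]
  ]
}}

```text
time_s: 18.03
ee_pos: [0.4397, -0.0897, 0.115]
tcp_rot: [-2.221, -2.221, 0.0]
wrist_force: [0.0, 0.8, -0.2]
width: 0.0859
finger_force: 0.0
```

```bash
python3 - <<'E'
from h import *
go("scene",n=7,r=.131)
E
```

```text
18.0333 [ 0.4397 -0.0897  0.115 ] F [ 0.   0.8 -0.2] r 0.13 ang 177.51
scene t 18.033 49 peg [ 0.4389 -0.0885] r 0.1308 ang 177.01
18.0833 [ 0.4398 -0.0916  0.1152] F [-0.2 -0.8 -0.3] r 0.1297 ang 178.38
pred 538.19 seen 537.01
fit [4.91147e+01 1.08450e+00 4.24000e-02] w 0.674 res [-0.3 -0.5  0.4  0.9  1.1 -0.4 -0.9 -0.6 -0.2  0.1  0.5]
[[[-0.04,-0.005,0.0],[0,0,0],1.0],[[-0.07,-0.002,0.0],[0,0,0],1.0],[[-0.1,0.002,0.0],[0,0,0],1.0],[[-0.129,0.007,0.0],[0,0,0],1.0],[[-0.158,0.015,0.0],[0,0,0],1.0],[[-0.187,0.024,0.0],[0,0,0],1.0],[[-0.214,0.034,0.0],[0,0,0],1.0]]
end 0.44832376361213655 -0.14512626801525627 ang 562.3671118899318
```

Request:
{"op": "carry_out", "data": {
  "rows": [
    [[-0.036,-0.005,0],[0,0,0],1],
    [[-0.066,-0.002,0],[0,0,0],1],
    [[-0.096,0.001,0],[0,0,0],1],
    [[-0.125,0.006,0],[0,0,0],1],
    [[-0.153,0.013,0],[0,0,0],1],
    [[-0.182,0.022,0],[0,0,0],1],
    [[-0.209,0.032,0],[0,0,0],1]
  ]
}}

```text
time_s: 18.67
ee_pos: [0.4481, -0.1419, 0.115]
tcp_rot: [2.222, 2.221, -0.0]
wrist_force: [0.3, 0.1, -0.6]
width: 0.0854
finger_force: 0.0
```

```bash
python3 - <<'E'
from h import *
go("side",n=12,r=.131,opening=-1)
E
```

```text
18.6667 [ 0.4481 -0.1419  0.115 ] F [ 0.3  0.1 -0.6] r 0.1301 ang -158.99
side t 18.667 109 peg [ 0.4492 -0.1439] r 0.1297 ang -158.0
18.7167 [ 0.4489 -0.1437  0.1152] F [ 1.1 -1.8 -0.3] r 0.13 ang -158.15
pred 562.37 seen 562.0
fit [4.90883e+01 1.08520e+00 4.23000e-02] w 0.635 res [-0.4 -0.6  0.4  0.9  1.2 -0.3 -0.9 -0.6 -0.2  0.   0.4  0.2]
[[[-0.047,0.017,0.0],[0,0,0],-1.0],[[-0.072,0.031,0.0],[0,0,0],-1.0],[[-0.097,0.046,0.0],[0,0,0],-1.0],[[-0.121,0.063,0.0],[0,0,0],-1.0],[[-0.143,0.081,0.0],[0,0,0],-1.0],[[-0.164,0.1,0.0],[0,0,0],-1.0],[[-0.185,0.12,0.0],[0,0,0],-1.0],[[-0.204,0.141,0.0],[0,0,0],-1.0],[[-0.222,0.163,0.0],[0,0,0],-1.0],[[-0.238,0.185,0.0],[0,0,0],-1.0],[[-0.253,0.209,0.0],[0,0,0],-1.0],[[-0.267,0.233,0.0],[0,0,0],-1.0]]
end 0.5071214495079512 -0.21040929303567624 ang 601.522696627337
```

Request:
{"op": "carry_out", "data": {
  "rows": [
    [[-0.045,0.017,0],[0,0,0],1],
    [[-0.071,0.031,0],[0,0,0],-1],
    [[-0.096,0.046,0],[0,0,0],-1],
    [[-0.12,0.063,0],[0,0,0],-1],
    [[-0.142,0.081,0],[0,0,0],-1],
    [[-0.163,0.1,0],[0,0,0],-1],
    [[-0.184,0.12,0],[0,0,0],-1],
    [[-0.203,0.141,0],[0,0,0],-1],
    [[-0.221,0.163,0],[0,0,0],-1],
    [[-0.237,0.185,0],[0,0,0],-1],
    [[-0.252,0.209,0],[0,0,0],-1],
    [[-0.266,0.233,0],[0,0,0],-1]
  ],
  "squeeze": 25
}}

```text
time_s: 19.72
ee_pos: [0.5072, -0.2076, 0.1155]
tcp_rot: [2.22, 2.222, 0.002]
wrist_force: [2.0, 1.6, 5.4]
width: 0.0214
finger_force: 26.5
```

```bash
python3 - <<'E'
from h import *
st()
n=np.arange(1,25);w=np.clip(3.0*(1-(n-.5)/20),0,9);th=601.4-720+np.cumsum(w)
cur=(.5071,-.2102)
plan(th[:12],cur,opening=-1,r=.1305)
plan(th[12:],cur,opening=-1,r=.1305)
E
```

```text
19.7167 [ 0.5072 -0.2076  0.1155] F [2.  1.6 5.4] r 0.1284 ang -119.0
[[[-0.011,0.023,0.0],[0,0,0],-1.0],[[-0.021,0.046,0.0],[0,0,0],-1.0],[[-0.03,0.069,0.0],[0,0,0],-1.0],[[-0.037,0.09,0.0],[0,0,0],-1.0],[[-0.043,0.11,0.0],[0,0,0],-1.0],[[-0.048,0.13,0.0],[0,0,0],-1.0],[[-0.052,0.148,0.0],[0,0,0],-1.0],[[-0.055,0.164,0.0],[0,0,0],-1.0],[[-0.058,0.18,0.0],[0,0,0],-1.0],[[-0.059,0.194,0.0],[0,0,0],-1.0],[[-0.061,0.207,0.0],[0,0,0],-1.0],[[-0.061,0.219,0.0],[0,0,0],-1.0]]
end 0.56185 -0.22544999999999998 ang -93.40000000000002
[[[-0.062,0.229,0.0],[0,0,0],-1.0],[[-0.062,0.238,0.0],[0,0,0],-1.0],[[-0.062,0.245,0.0],[0,0,0],-1.0],[[-0.062,0.251,0.0],[0,0,0],-1.0],[[-0.062,0.256,0.0],[0,0,0],-1.0],[[-0.062,0.26,0.0],[0,0,0],-1.0],[[-0.062,0.262,0.0],[0,0,0],-1.0],[[-0.062,0.262,0.0],[0,0,0],-1.0],[[-0.062,0.262,0.0],[0,0,0],-1.0],[[-0.062,0.262,0.0],[0,0,0],-1.0],[[-0.062,0.262,0.0],[0,0,0],-1.0],[[-0.062,0.262,0.0],[0,0,0],-1.0]]
end 0.5726 -0.2257 ang -88.60000000000002
```

Gripped. Decelerate over 20 rows.

Request:
{"op": "carry_out", "data": {
  "rows": [
    [[-0.011,0.023,0],[0,0,0],-1],
    [[-0.021,0.046,0],[0,0,0],-1],
    [[-0.03,0.069,0],[0,0,0],-1],
    [[-0.037,0.09,0],[0,0,0],-1],
    [[-0.043,0.11,0],[0,0,0],-1],
    [[-0.048,0.13,0],[0,0,0],-1],
    [[-0.052,0.148,0],[0,0,0],-1],
    [[-0.055,0.164,0],[0,0,0],-1],
    [[-0.058,0.18,0],[0,0,0],-1],
    [[-0.059,0.194,0],[0,0,0],-1],
    [[-0.061,0.207,0],[0,0,0],-1],
    [[-0.061,0.219,0],[0,0,0],-1]
  ]
}}

```text
time_s: 20.72
ee_pos: [0.5612, -0.2236, 0.1155]
tcp_rot: [2.221, 2.221, -0.001]
wrist_force: [-0.0, 0.9, 5.7]
width: 0.0214
finger_force: 26.4
```

Request:
{"op": "carry_out", "data": {
  "rows": [
    [[0,0.01,0],[0,0,0],-1],
    [[-0.001,0.019,0],[0,0,0],-1],
    [[-0.001,0.026,0],[0,0,0],-1],
    [[-0.001,0.032,0],[0,0,0],-1],
    [[-0.001,0.037,0],[0,0,0],-1],
    [[-0.001,0.041,0],[0,0,0],-1],
    [[-0.001,0.043,0],[0,0,0],-1],
    [[-0.001,0.043,0],[0,0,0],-1],
    [[-0.001,0.043,0],[0,0,0],-1],
    [[-0.001,0.043,0],[0,0,0],-1],
    [[-0.001,0.043,0],[0,0,0],-1],
    [[-0.001,0.043,0],[0,0,0],-1]
  ]
}}

```text
time_s: 21.72
ee_pos: [0.5716, -0.224, 0.1155]
tcp_rot: [2.221, 2.221, -0.001]
wrist_force: [-0.4, -0.1, 5.3]
width: 0.0213
finger_force: 26.5
```

Request:
{"op": "carry_out", "data": {
  "rows": [
    [[0,0,0],[0,0,0],-1],
    [[0,0,0],[0,0,0],-1],
    [[0,0,0],[0,0,0],-1],
    [[0,0,0],[0,0,0],-1],
    [[0,0,0],[0,0,0],-1],
    [[0,0,0],[0,0,0],-1]
  ]
}}

```text
time_s: 22.22
ee_pos: [0.5715, -0.224, 0.1155]
tcp_rot: [2.221, 2.221, -0.001]
wrist_force: [0.4, 1.0, 6.0]
width: 0.0212
finger_force: 26.5
```

Request:
{"op": "carry_out", "data": {
  "rows": [
    [[0,0,0],[0,0,0],-0.48],
    [[0,0,0],[0,0,0],-0.44],
    [[0,0,0],[0,0,0],-0.4],
    [[0,0,0],[0,0,0],-0.3],
    [[0,0,0],[0,0,0],-0.1],
    [[0,0,0],[0,0,0],0.2],
    [[0,0,0],[0,0,0],0.6],
    [[0,0,0],[0,0,0],1],
    [[0,0,0],[0,0,0],1],
    [[0,0,0],[0,0,0],1]
  ]
}}

```text
time_s: 23.05
ee_pos: [0.5716, -0.2231, 0.115]
tcp_rot: [2.221, 2.221, -0.0]
wrist_force: [-0.2, -0.1, 0.1]
width: 0.0851
finger_force: 0.0
```

```bash
python3 - <<'E'
from h import *
st()
import numpy as np
a=[]
for k in range(7):
    t=get_obs()['time_s'];p,d=get_image("wrist");a.append(p)
    if k==0:f=p
    if k in(3,6):
        g=lambda q:cv2.cvtColor(q,cv2.COLOR_RGB2GRAY)[:250].astype(np.float32)
        print(t,cv2.phaseCorrelate(g(f),g(p)),abs(g(f)-g(p)).mean())
look(("scene","side"),"7");cv2.imwrite("pics/w7.png",p[:,:,::-1])
E
```

```text
23.05 [ 0.5716 -0.2231  0.115 ] F [-0.2 -0.1  0.1] r 0.1278 ang -89.07
23.2 ((-0.2983952453431584, 0.08729260863331945), 0.9458286185794407) 2.1163642
23.35 ((-0.27634972794356827, 0.05532850438130765), 0.7860599695841471) 2.8942857
scene t 23.4 60 peg [ 0.5622 -0.2232] r 0.1281 ang -93.26
side t 23.45 115 peg [ 0.562  -0.2233] r 0.1282 ang -93.37
```

View pics/w7.png

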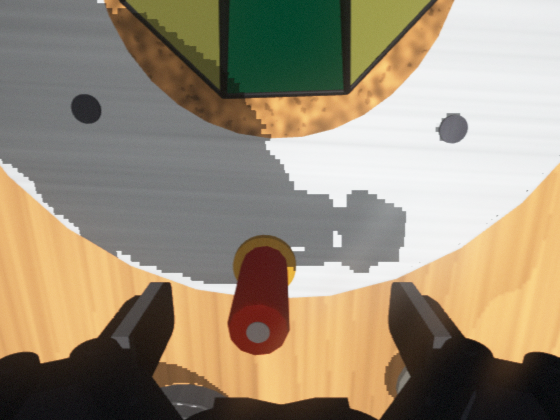

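Request:
{"op": "carry_out", "data": {
  "rows": [
    [[0,-0.02,0],[0,0,-0.06],1],
    [[0,-0.04,0],[0,0,-0.12],1],
    [[0,-0.05,0],[0,0,-0.18],1],
    [[0,-0.05,0],[0,0,-0.24],1],
    [[0,-0.05,0],[0,0,-0.3],1],
    [[0,-0.05,0],[0,0,-0.36],1],
    [[0,-0.05,0],[0,0,-0.42],1],
    [[0,-0.05,0],[0,0,-0.48],1],
    [[0,-0.05,0],[0,0,-0.54],1],
    [[0,-0.05,0],[0,0,-0.6],1],
    [[0,-0.05,0],[0,0,-0.66],1],
    [[0,-0.05,0],[0,0,-0.72],1]
  ]
}}

```text
time_s: 24.5
ee_pos: [0.559, -0.2234, 0.1151]
tcp_rot: [-0.196, -3.135, 0.001]
wrist_force: [0.2, 0.4, -0.2]
width: 0.0855
finger_force: 0.0
```

```bash
python3 - <<'E'
from h import *
st();o=get_obs();print(o['tcp_rot'],o['joint_pos'].round(2))
look(("scene","side","scene","side"))
E
```

```text
24.5 [ 0.559  -0.2234  0.1151] F [ 0.2  0.4 -0.2] r 0.1285 ang -94.69
[-1.96445915e-01 -3.13542147e+00  6.70509192e-04] [ 0.41  0.7  -0.12  1.71  0.11  0.74  1.69]
scene t 24.5 56 peg [ 0.5575 -0.2225] r 0.1277 ang -95.41
side t 24.55 106 peg [ 0.5583 -0.2226] r 0.1278 ang -95.02
scene t 24.6 58 peg [ 0.5572 -0.2226] r 0.1279 ang -95.53
side t 24.65 106 peg [ 0.5577 -0.2229] r 0.1282 ang -95.28
```

Request:
{"op": "carry_out", "data": {
  "rows": [
    [[0,0,0],[0,0,0],-1],
    [[0,0,0],[0,0,0],-1],
    [[0,0,0],[0,0,0],-1],
    [[0,0,0],[0,0,0],-1],
    [[0,0,0],[0,0,0],-1],
    [[0,0,0],[0,0,0],-1],
    [[0,0,0],[0,0,0],-1],
    [[0,0,0],[0,0,0],-1],
    [[0,0,0],[0,0,0],-1],
    [[0,0,0],[0,0,0],-1],
    [[0,0,0],[0,0,0],-1],
    [[0,0,0],[0,0,0],-1]
  ],
  "squeeze": 20
}}

```text
time_s: 25.7
ee_pos: [0.5594, -0.2222, 0.1152]
tcp_rot: [0.204, 3.135, 0.002]
wrist_force: [0.3, 4.0, 2.2]
width: 0.0213
finger_force: 21.4
```

Request:
{"op": "carry_out", "data": {
  "rows": [
    [[0,0,0],[0,0,0],-1],
    [[0,0,0],[0,0,0],-1],
    [[0,0,0],[0,0,0],-1],
    [[0,0,0],[0,0,0],-1],
    [[0,0,0],[0,0,0],1],
    [[0,0,0],[0,0,0],1],
    [[0,0,0],[0,0,0],1],
    [[0,0,0],[0,0,0],1],
    [[0,0,0],[0,0,0],1],
    [[0,0,0],[0,0,0],1],
    [[0,0,0],[0,0,0],1]
  ]
}}

```text
time_s: 26.62
ee_pos: [0.559, -0.2233, 0.1149]
tcp_rot: [-0.206, -3.135, 0.001]
wrist_force: [0.1, -0.2, -0.2]
width: 0.0854
finger_force: 0.0
```

```bash
python3 - <<'E'
from h import *
st()
A=[]
for k in range(10):
    p,d=get_image("wrist");A.append(cv2.cvtColor(p,cv2.COLOR_RGB2GRAY));T=get_obs()['time_s']
    if k in(0,9):print(T);look(("scene","side"))
    if k==0:pts=None
cv2.imwrite("pics/w8.png",p[:,:,::-1]);np.save("pics/w8.npy",np.array(A))
f=cv2.goodFeaturesToTrack(A[0][:230],40,.05,8)
g,s,e=cv2.calcOpticalFlowPyrLK(A[0],A[-1],f,None)
print(np.c_[f[:,0],(g-f)[:,0]][s[:,0]==1].round(1)[:15])
E
```

```text
26.6167 [ 0.559  -0.2233  0.1149] F [ 0.1 -0.2 -0.2] r 0.1285 ang -94.7
26.6667
scene t 26.667 62 peg [ 0.5572 -0.2224] r 0.1277 ang -95.55
side t 26.717 102 peg [ 0.5579 -0.223 ] r 0.1283 ang -95.21
27.2167
scene t 27.217 61 peg [ 0.5575 -0.222 ] r 0.1272 ang -95.39
side t 27.267 106 peg [ 0.5573 -0.2229] r 0.1282 ang -95.48
[[ 1.30e+01  1.89e+02 -7.00e-01 -6.00e-01]
 [ 2.59e+02  1.59e+02 -9.00e-01  2.00e-01]
 [ 2.80e+01  1.83e+02 -6.00e-01 -2.00e-01]
 [ 2.70e+01  1.91e+02 -6.00e-01 -1.00e-01]
 [ 4.00e+01  1.79e+02 -6.00e-01 -5.00e-01]
 [ 5.17e+02  1.16e+02 -8.00e-01 -1.00e-01]
 [ 3.20e+01  2.15e+02 -5.00e-01 -2.00e-01]
 [ 5.00e+02  1.67e+02 -8.00e-01 -1.00e-01]
 [ 2.75e+02  1.21e+02 -6.00e-01  9.00e-01]
 [ 2.50e+02  1.74e+02 -6.00e-01 -2.00e-01]
 [ 3.70e+01  1.56e+02 -7.00e-01 -6.00e-01]
 [ 5.23e+02  7.80e+01 -6.00e-01 -5.10e+00]
 [ 6.10e+01  1.72e+02 -6.00e-01 -3.00e-01]
 [ 2.66e+02  1.51e+02 -6.00e-01 -1.00e-01]
 [ 1.20e+01  1.35e+02 -9.00e-01 -7.00e-01]]
```

View pics/w8.png

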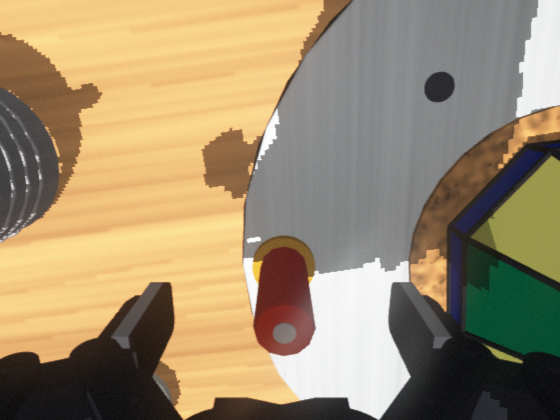

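Request:
{"op": "carry_out", "data": {
  "rows": [
    [[0,0,-0.05],[0,0,0],1],
    [[0,0,-0.12],[0,0,0],1],
    [[0,0,-0.2],[0,0,0],1],
    [[0,0,-0.28],[0,0,0],1],
    [[0,0,-0.36],[0,0,0],1],
    [[0,0,-0.4],[0,0,0],1],
    [[0,0,-0.4],[0,0,0],1],
    [[0,0,-0.4],[0,0,0],1]
  ]
}}

```text
time_s: 27.98
ee_pos: [0.5589, -0.223, 0.2149]
tcp_rot: [0.205, 3.135, -0.0]
wrist_force: [-0.1, 0.5, -0.8]
width: 0.0855
finger_force: 0.0
```

```bash
python3 - <<'E'
from h import *
st();look(("scene","side"));print(hand_in())
E
```

```text
27.9833 [ 0.5589 -0.223   0.2149] F [-0.1  0.5 -0.8] r 0.1282 ang -94.73
scene t 27.983 47 peg [ 0.5571 -0.2235] r 0.1288 ang -95.52
side t 28.033 89 peg [ 0.5567 -0.2233] r 0.1287 ang -95.71
the job is handed in; nothing more can be done
None
```

I spun the turntable up to about one turn in six seconds, let it coast with the hand over the peg for over ten seconds, then caught and stopped it; my first release left it creeping, so I gripped the peg again, and it was still at hand-in (28 s), shade untouched.

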